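# Open the fittings case with its two push catches

## Task

Open the rigger's fittings case: with the two fingertips press both red catch buttons on its front down together, and keep both down until the lid has come up by about a finger's width (20 mm) by itself. Then let go and leave the lid to rise on its spring hinge until it stands fully open and still. Do not lift or push the lid with the robot, leave the case where it stands, and pick up or disturb nothing else on the bench.

Things in the scene. Friction and masses are not known exactly. Their poses are not given: they have to be found in the camera images.
- case: Case of ship fittings, about 2 kg, loose: green tub (x -42 to 100 mm, y +-120, 44 high) under a clear lid with a grey rim. Before the middle of its front stands a black catch housing (x -98 to -50, y +-65, 40 high) with two red buttons; a black carrying handle lies before that (to x -136, top 26 mm up). Origin: on the bench under it; x from the buttons to the hinge, y along the buttons, z up.
- catch_left_top (a point): Middle of the flat top of the left red button with an orange centre (case x -76, y +32 mm), 48 mm above the bench and 8 mm above the housing; moves with the button. It measures 22 mm in the case's x, 26 mm in y, and is pressed straight down. The two buttons stand 64 mm apart, middle to middle, with a 38 mm gap between them.
- catch_right_top (a point): The same for the right red button with an orange centre (the case's -y side, y = -32 mm).
- catch_left (a joint): Left button: 0 m up, 0.006 m fully down. Sprung: 1.5 N to start, 5 N at the bottom. It frees its side of the lid beyond about 0.0035 m and catches again when let go while the lid is still down. The lid is free only while both buttons are down.
- catch_right (a joint): Right button, the same.
- lid (a joint): Lid hinge: 0 rad shut, 1.25 rad fully open. Once free of both catches, a spring and damper raise it slowly (about 0.16 rad/s at first, some 11 to 12 s in all to fully open). It clears the catches at about 0.06 rad; 20 mm at the front edge is 0.13 rad.
- lid_front (a point): Middle of the lid's front upper edge. Shut, it lies 58 mm above the bench, 27 mm behind (case +x) the middles of the buttons; it swings up and away from the buttons about the hinge, which lies 44 mm above the bench at case x = +103 mm. The lid: clear plate 150 mm by 240 mm, grey rim 14 mm high, 0.16 kg.
- spool: Wooden spool wound with white rigging thread, 38 mm across, 40 mm high, upright beside the catch housing. Origin: middle of its underside. Leave alone.
- dish: Small white dish of wooden blocks, 68 mm across, 24 mm high, beside the catch housing. Origin: middle of its underside. Leave alone.
- mast: Ready-made mast lying in front of the case, 178 mm long (along its y), 20 mm high, with two cross yards 56 mm long. Origin: on the bench under its middle. Leave alone.
- glue: Yellow glue bottle with an orange cap, 54 mm across, 150 mm high, upright. Origin: middle of its underside. Leave alone.
- varnish: Amber varnish jar with a steel lid, 68 mm across, 85 mm high, upright. Origin: middle of its underside. Leave alone.
- hammer: Small hammer with a wooden handle, 200 mm long, lying. Origin: on the bench under its middle. Leave alone.
- ship: Half-rigged wooden model ship on a cradle at the robot's left, hull 290 mm long with a bowsprit to 215 mm from the origin along its +x, masts to 312 mm above the bench. Origin: on the bench under the middle. Leave alone.

How it is judged:
On the way, in this order (a step that is already met when the one before it is completed fails the run):
1. both red buttons are pressed down together (value of joint each of catch_left, catch_right above 0.003 m).
2. the lid has come up clear of the catches (0.1 rad, 15 mm at its front edge) while both buttons are still held down (all of step 1 and value of joint lid above 0.1 rad).
At the end, for the whole second after the job is handed in: The lid stands open (over 1.15 rad) and still, both buttons are up again, and the case is at rest within 20 mm of where it stood (value of joint lid above 1.15 rad and velocity of joint lid below 0.05 rad/s and value of joint each of catch_left, catch_right below 0.001 m and distance of case from where it was at the start of the episode below 0.02 m and linear speed of case below 0.02 m/s); the robot touches nothing.
It fails at once if the robot lifts, pushes or holds the lid (more than 4 N) (contact force between any of the fingers, the arm and lid above 4 N).
It fails at once if the case is lifted, tipped or shoved by more than 30 mm (height (world z) of case above 0.015 m or angle between case's own z axis and vertical above 0.12 rad or distance of case from where it was at the start of the episode above 0.03 m).
It fails at once if another thing on the bench is moved by more than 30 mm (distance of any of spool, dish, mast, glue, varnish, hammer, ship from where it was at the start of the episode above 0.03 m).
It also fails if it takes over 58 s, if anything falls off the work surface, if the arm or the gripper's body presses on something with over 40 N, if the wrist force passes 120 N, or if a joint passes its speed limit or range.

## Robot

A 6-joint arm with a two-finger parallel gripper is mounted at the origin on the work surface. World frame = base frame: x ahead of the robot, y to its left, z up, the work surface at z = 0. Lengths are in m, angles in rad, forces in N, time in s.
With the tool pointing down it reaches from about 0.375 to 0.975 m from the base axis. Payload 3.8 kg.
Tool frame: the origin (TCP) lies at the very end of the fingers, on their centre line; the grasp point (between the pads) lies 19 mm behind it; z points along the fingers, y is the direction in which the jaws open and shut (so a half turn about z gives the same grasp; the last joint's range is limited). The gripper opens to 85 mm and grips with 20 to 120 N. Pads are 22 mm wide; open, the fingers measure 114 mm over their backs; the gripper's body (76 mm by 85 mm) begins 54 mm behind the grasp point. The pads swing forward as they close: fully open they stand 13 mm farther back than shut.
Start: joints at [1.301, 0.264, 1.604, -0, 1.274, -0.037], TCP at [0.156, 0.657, 0.196] pointing down, gripper open.
Joint ranges: [-2.63, 2.63], [-0.94, 2.18], [0.31, 2.57], [-1.31, 4.45], [0, 2.66], [-2.55, 2.55]. Speed limits (rad/s): [2.57, 2.57, 3.14, 3.14, 3.14, 3.14].

## Interface

Orientations are given as a rotation vector (axis times angle).
In Python, from workcell import bot, viewer gives the robot as it stands.
- The arm moves only by the tool jog_arm, never from a script. Its argument "motion" is a list of rows, each an object of numbers: "dx", "dy", "dz": the shift along the world's x, y, z in cm; "turn": the turn about the world's z in rad. A call has 1 to 12 rows; each row shifts and turns the commanded pose from where the row before left it; what a row does not reach is not made up. A row lasts 1/12 s, in which the tool goes at most 41.7 mm and 7.16 degrees, less where a joint would pass 70% of its speed; a pose out of reach is approached as far as the arm can. A call is refused whole if a number of a shift passes 4.17 or a number of a turn 0.125, either way. A call with a gripper value outside its range is refused whole. "fingers" is the finger opening in cm, from 0 to 8.54, set as the call begins (left out, the last holds). The fingers move at their own pace and stop on an object; "grip_force" is the grip in N (left out, the last holds). Time passes only in rows, so rows that do not move let the fingers close. It gives the time, the measured TCP pose, the force and the opening at its end, in the units of the state.
- bot.read_state(): the state, without advancing time (a new reading comes with each control period).
- viewer.read_camera(name): name is "scene" or "top" or "wrist"; returns (picture, depth): 480x640x3 uint8, red, green, blue; 480x640 float32, m along the optical axis (not along the pixel's ray), 0 where there is no reading.
- viewer.camera_info(name): a dict with "vertical_fov" (degrees; the focal length in pixels is half the picture's height over the tangent of half this angle, whatever the lens; pixels are square), "cx", "cy" (the principal point, pixels), "R" (3x3) and "t" (3): a world point X has camera coordinates R X + t. Camera axes: x right, y down, z forward; pixel columns grow to the right and rows downward; lengths in m; the calibration is good to about 2 mm. A picture is of the moment at which its call begins: read the wrist's pose just before it. camera_info takes no time and is no camera call; for the wrist camera it gives the pose at the moment of the call.
- bot.finish_job(): hands the job in, once; it reports no verdict.
The state is a dict: "time": time; "q": joint angles; "joint_vel": joint speeds; "joint_torque": joint torques, N m; "tool_pos": TCP position; "tcp_rot": TCP orientation; "wrist_force": force on the tool from outside, world axes, zero at the start; "torque": the same for the moment, N m; "width": opening from 0.0 (shut) to 1.0 (fully open).
Only numpy, scipy, OpenCV 4.12 (cv2) and the standard library are available. Lean on these libraries where they do the work, as an engineer would, in place of code of your own. Each camera call takes 0.05 s, during which the arm holds its last target. There are 200 camera calls.

## Working session

There is one attempt and no reset: what is moved stays moved. The work goes in short steps, Python scripts to look and compute and a tool call to move; the robot and the scene stay as the last step left them, time stands still between calls to the robot, and variables do not carry over. Pictures are saved under pics/ and viewed, about 8 in all and at most 12, crops included, and the job is handed in when it is done.

Besides the shell and the picture viewer there is one more tool, called as a command line: name --argument value ..., lists and objects as JSON in quotes. jog_arm: Moves the arm, as the interface text tells. Its arguments: {"type":"object","properties":{"motion":{"type":"array"},"fingers":{"type":"number"},"grip_force":{"type":"number"}},"required":["motion"]}

```bash
mkdir -p pics; cat > h.py <<'E'
import numpy as np, cv2
from workcell import bot, viewer
def snap(n,f):
    i=viewer.camera_info(n); p,d=viewer.read_camera(n)
    cv2.imwrite(f'pics/{f}.png',p[:,:,::-1]); np.savez(f'pics/{f}.npz',p=p,d=d,R=i['R'],t=i['t'],v=i['vertical_fov'],c=[i['cx'],i['cy']])
def pt(f,u,v,z=None):
    a=np.load(f'pics/{f}.npz'); fl=240/np.tan(np.radians(a['v'])/2)
    r=np.array([(u-a['c'][0])/fl,(v-a['c'][1])/fl,1]); R=a['R'];o=-R.T@a['t'];w=R.T@r
    if z is None:
        k=np.median(a['d'][int(v)-1:int(v)+2,int(u)-1:int(u)+2])
    else: k=(z-o[2])/w[2]
    return o+k*w
E
python3 - <<'E'
from h import *
print(bot.read_state())
snap('top','top0');snap('scene','sc0')
E
```

```text
{'time': 0.0, 'q': array([ 1.30113488e+00,  2.64790058e-01,  1.60542394e+00, -1.76207236e-05,
        1.27371471e+00, -3.68902048e-02]), 'joint_vel': array([-6.76561456e-05,  5.85605140e-05,  1.57549810e-04,  5.75714631e-04,
        4.18591311e-04, -1.15922033e-03]), 'joint_torque': array([-1.53184115e-03, -5.15108442e+01, -3.67315543e+01, -1.52567172e-04,
        1.29704241e-02,  2.42925347e-05]), 'tool_pos': array([0.15548219, 0.65598134, 0.19511031]), 'tcp_rot': array([-0.3647635 , -3.12000041,  0.00363009]), 'wrist_force': array([-0.28505102, -0.24933482, -0.18488258]), 'torque': array([-0.00877171, -0.0607191 , -0.04061412]), 'width': 0.9981841319190606}
```

View pics/top0.png

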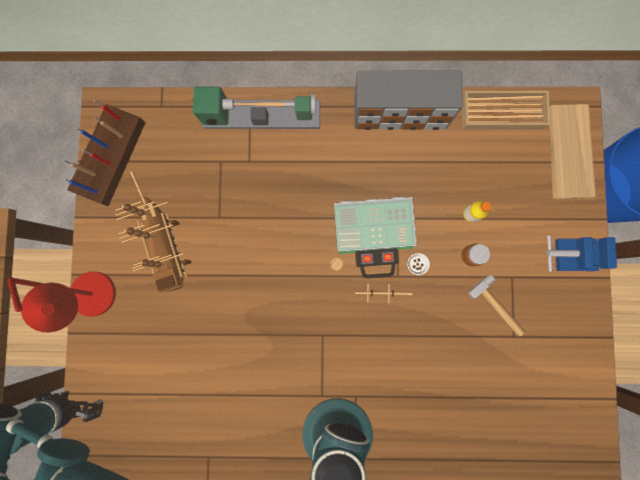

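View pics/sc0.png

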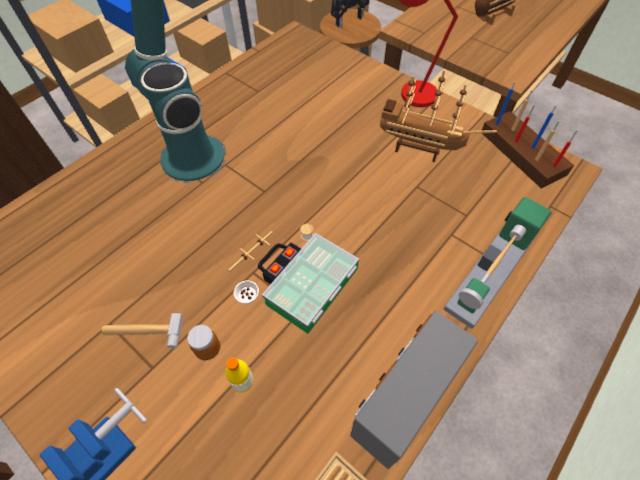

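The case stands ahead of the robot, with its buttons at about (367,258) and (388,257) in the top view. The spool is at (337,264), the dish at (418,264) and the mast at (384,294). Next I'll locate the buttons by their colour.

```bash
python3 - <<'E'
from h import *
for f,box in(('top0',(350,245,405,272)),('sc0',(255,235,305,285))):
    a=np.load(f'pics/{f}.npz');p=a['p'].astype(int)
    m=((p[:,:,0]>150)&(p[:,:,1]<130)&(p[:,:,2]<90)).astype(np.uint8)
    k=np.zeros_like(m);k[box[1]:box[3],box[0]:box[2]]=1
    n,l,s,c=cv2.connectedComponentsWithStats(m*k)
    for i in range(1,n):
        if s[i,4]>8: print(f,s[i],c[i],pt(f,*c[i],z=.048),pt(f,*c[i]))
for n,u,v,z in (('spool',337,264,.04),('dish',418,264,.024),('mast',384,294,.02),('caseTL',334,203,.058),('TR',413,197,.058),('BL',337,252,.058),('BR',415,246,.058)): print(n,pt('top0',u,v,z))
a=cv2.imread('pics/top0.png')[190:305,320:440]; cv2.imwrite('pics/c1.png',cv2.resize(a,None,fx=5,fy=5,interpolation=2))
E
```

```text
top0 [399 249   6  23 130] [401.50769231 260.05384615] [ 0.52701732 -0.19346008  0.048     ] [ 0.52950001 -0.20050663 -0.00074994]
top0 [350 253   5   7  30] [351.86666667 255.66666667] [ 0.539549   -0.04228771  0.048     ] [ 0.5426077  -0.04425444 -0.00321252]
top0 [384 253   9   8  56] [387.91071429 256.94642857] [ 0.53625927 -0.15216531  0.048     ] [ 0.5360762  -0.15179687  0.0511885 ]
top0 [362 255  10   8  58] [366.48275862 258.20689655] [ 0.53203965 -0.08687043  0.048     ] [ 0.53213132 -0.08698778  0.04631649]
top0 [350 261  11  11  75] [353.86666667 267.44      ] [ 0.50367208 -0.04842256  0.048     ] [ 5.05345385e-01 -5.04919406e-02 -4.51295480e-04]
top0 [365 265  26   7 153] [377.98039216 268.25490196] [ 0.50163538 -0.12177484  0.048     ] [ 0.50317421 -0.12615407  0.00151774]
top0 [395 265   2   7  10] [395.4 268.2] [ 0.5021213  -0.17469334  0.048     ] [ 0.50357812 -0.18041526  0.00444367]
sc0 [255 235   4   9  16] [256.1875 238.875 ] [ 0.43118115 -0.11929562  0.048     ] [ 0.40354292 -0.10062005 -0.00075896]
sc0 [255 235  36  34 384] [268.04166667 246.02604167] [ 0.47430
[... 558 characters left out ...]
 0.00167729]
sc0 [270 263  11  10  67] [274.64179104 267.37313433] [ 0.53672563 -0.15356907  0.048     ] [ 0.5371718  -0.15390453  0.04895792]
sc0 [255 269   8  10  15] [258.93333333 274.26666667] [ 0.51869025 -0.196702    0.048     ] [ 4.95394068e-01 -1.81804395e-01 -2.28407088e-04]
sc0 [255 276  11   9  15] [259.86666667 279.8       ] [ 0.53261686 -0.2072197   0.048     ] [ 0.50945762 -0.19248577 -0.00130613]
spool [0.51417684 0.00295257 0.04      ]
dish [ 0.51632065 -0.24773188  0.024     ]
mast [ 0.4233295  -0.14263061  0.02      ]
caseTL [0.70044885 0.01309476 0.058     ]
TR [ 0.7200106 -0.2289262  0.058    ]
BL [0.5498456  0.00323068 0.058     ]
BR [ 0.56938106 -0.2332373   0.058     ]
```

View pics/c1.png

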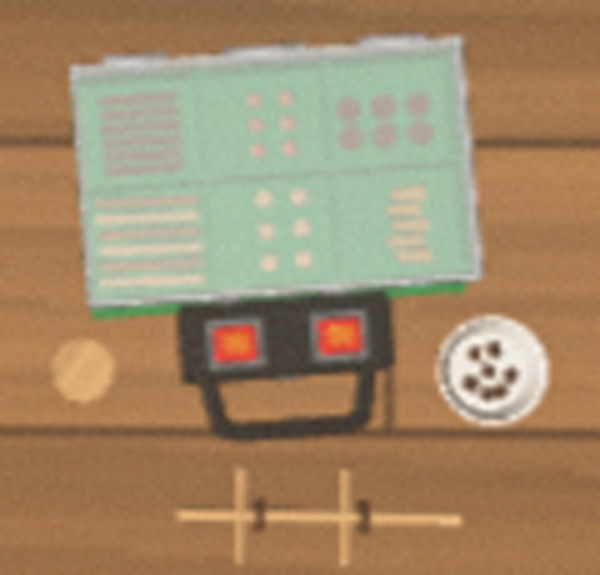

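The enlarged crop shows the case turned by about +0.08 rad. The button middles are L (0.532,-0.0885) and R (0.5365,-0.153), 64.6 mm apart against the given 64. I'll go above their middle with the fingers at 5 cm, so the tips are about 64 mm apart.

jog_arm --motion '[{"dx": 1.05, "dy": -2.15, "turn": 0.0087}, {"dx": 1.05, "dy": -2.15, "turn": 0.0087}, {"dx": 1.05, "dy": -2.15, "turn": 0.0087}, {"dx": 1.05, "dy": -2.15, "turn": 0.0087}, {"dx": 1.05, "dy": -2.15, "turn": 0.0087}, {"dx": 1.05, "dy": -2.15, "turn": 0.0087}, {"dx": 1.05, "dy": -2.15, "turn": 0.0087}, {"dx": 1.05, "dy": -2.15, "turn": 0.0087}, {"dx": 1.05, "dy": -2.15, "turn": 0.0087}, {"dx": 1.05, "dy": -2.15, "turn": 0.0087}, {"dx": 1.05, "dy": -2.15, "turn": 0.0087}, {"dx": 1.05, "dy": -2.15, "turn": 0.0087}]' --fingers 5.0

```text
validation failed for argument at $.mo...
```

jog_arm --motion '[{"dx": 1.05, "dy": -2.15, "turn": 0.0087}, {"dx": 1.05, "dy": -2.15, "turn": 0.0087}, {"dx": 1.05, "dy": -2.15, "turn": 0.0087}, {"dx": 1.05, "dy": -2.15, "turn": 0.0087}, {"dx": 1.05, "dy": -2.15, "turn": 0.0087}, {"dx": 1.05, "dy": -2.15, "turn": 0.0087}, {"dx": 1.05, "dy": -2.15, "turn": 0.0087}, {"dx": 1.05, "dy": -2.15, "turn": 0.0087}, {"dx": 1.05, "dy": -2.15, "turn": 0.0087}, {"dx": 1.05, "dy": -2.15, "turn": 0.0087}, {"dx": 1.05, "dy": -2.15, "turn": 0.0087}, {"dx": 1.05, "dy": -2.15, "turn": 0.0087}]'

```text
validation failed for argument at $.mo...
```

jog_arm --motion '[{"dx": 1.05, "dy": -2.15, "turn": 0.0087}, {"dx": 1.05, "dy": -2.15, "turn": 0.0087}, {"dx": 1.05, "dy": -2.15, "turn": 0.0087}, {"dx": 1.05, "dy": -2.15, "turn": 0.0087}, {"dx": 1.05, "dy": -2.15, "turn": 0.0087}, {"dx": 1.05, "dy": -2.15, "turn": 0.0087}, {"dx": 1.05, "dy": -2.15, "turn": 0.0087}, {"dx": 1.05, "dy": -2.15, "turn": 0.0087}, {"dx": 1.05, "dy": -2.15, "turn": 0.0087}, {"dx": 1.05, "dy": -2.15, "turn": 0.0087}, {"dx": 1.05, "dy": -2.15, "turn": 0.0087}, {"dx": 0, "dy": 0}]'

```text
validation failed for argument at $.mo...
```

```bash
python3 - <<'E'
from h import *
from scipy.spatial.transform import Rotation as Ro
snap('wrist','w1')
s=bot.read_state();M=Ro.from_rotvec(s['tcp_rot']).as_matrix()
print(s['time'],s['tool_pos'],M,s['width'],s['wrist_force'],s['q'])
i=viewer.camera_info('wrist');print(-np.array(i['R']).T@i['t'],i['R'])
E
```

```text
0.15 [0.15556094 0.65615962 0.19541058] [[-9.73026147e-01  2.30694342e-01 -4.87052458e-04]
 [ 2.30694844e-01  9.73024608e-01 -1.73233481e-03]
 [ 7.42741876e-05 -1.79796756e-03 -9.99998381e-01]] 1.0022828129361907 [0.54837755 0.1097312  0.21964346] [ 1.30107870e+00  2.64589666e-01  1.60511780e+00  8.20651043e-06
  1.27368467e+00 -3.69283771e-02]
[0.07936429 0.67462741 0.37342398] [[ 0.23008774  0.97316864 -0.00155859]
 [ 0.92639432 -0.2185377   0.30665101]
 [ 0.29808253 -0.0720005  -0.95182075]]
```

View pics/w1.png

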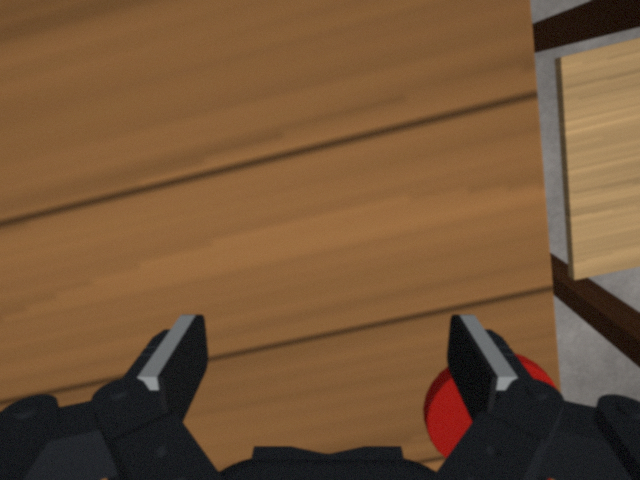

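The moves were refused and the arm hasn't moved. The wrist picture only shows the bench at the start pose, with the fingers open. I'll retry with all four keys in every row.

jog_arm --motion '[{"dx": 1.05, "dy": -2.15, "dz": 0, "turn": 0.009}, {"dx": 1.05, "dy": -2.15, "dz": 0, "turn": 0.009}]' --fingers 5.0

```text
time: 0.32
tool_pos: [0.1763, 0.6136, 0.1956]
tcp_rot: [-0.333, -3.124, 0.002]
wrist_force: [0.5, -0.6, 0.7]
width: 0.747
```

jog_arm --motion '[{"dx": 1.05, "dy": -2.15, "dz": 0, "turn": 0.009}, {"dx": 1.05, "dy": -2.15, "dz": 0, "turn": 0.009}, {"dx": 1.05, "dy": -2.15, "dz": 0, "turn": 0.009}, {"dx": 1.05, "dy": -2.15, "dz": 0, "turn": 0.009}, {"dx": 1.05, "dy": -2.15, "dz": 0, "turn": 0.009}, {"dx": 1.05, "dy": -2.15, "dz": 0, "turn": 0.009}, {"dx": 1.05, "dy": -2.15, "dz": 0, "turn": 0.009}, {"dx": 1.05, "dy": -2.15, "dz": 0, "turn": 0.009}, {"dx": 1.05, "dy": -2.15, "dz": 0, "turn": 0.009}, {"dx": 1.05, "dy": -2.15, "dz": 0, "turn": 0.009}, {"dx": 1.05, "dy": -2.15, "dz": 0, "turn": 0.009}, {"dx": 1.05, "dy": -2.15, "dz": 0, "turn": 0.009}]'

```text
time: 1.32
tool_pos: [0.3028, 0.3545, 0.1962]
tcp_rot: [-0.167, -3.137, 0.0]
wrist_force: [0.0, 1.2, -0.3]
width: 0.59
```

jog_arm --motion '[{"dx": 1.05, "dy": -2.15, "dz": 0, "turn": 0.009}, {"dx": 1.05, "dy": -2.15, "dz": 0, "turn": 0.009}, {"dx": 1.05, "dy": -2.15, "dz": 0, "turn": 0.009}, {"dx": 1.05, "dy": -2.15, "dz": 0, "turn": 0.009}, {"dx": 1.05, "dy": -2.15, "dz": 0, "turn": 0.009}, {"dx": 1.05, "dy": -2.15, "dz": 0, "turn": 0.009}, {"dx": 1.05, "dy": -2.15, "dz": 0, "turn": 0.009}, {"dx": 1.05, "dy": -2.15, "dz": 0, "turn": 0.009}, {"dx": 1.05, "dy": -2.15, "dz": 0, "turn": 0.009}, {"dx": 1.05, "dy": -2.15, "dz": 0, "turn": 0.009}, {"dx": 1.05, "dy": -2.15, "dz": 0, "turn": 0.009}, {"dx": 1.05, "dy": -2.15, "dz": 0, "turn": 0.009}]'

```text
time: 2.32
tool_pos: [0.4288, 0.0966, 0.1963]
tcp_rot: [0.003, -3.141, 0.0]
wrist_force: [1.1, 0.8, -0.5]
width: 0.589
```

jog_arm --motion '[{"dx": 1.05, "dy": -2.15, "dz": 0, "turn": 0.009}, {"dx": 1.05, "dy": -2.15, "dz": 0, "turn": 0.009}, {"dx": 1.05, "dy": -2.15, "dz": 0, "turn": 0.009}, {"dx": 1.05, "dy": -2.15, "dz": 0, "turn": 0.009}, {"dx": 1.05, "dy": -2.15, "dz": 0, "turn": 0.009}, {"dx": 1.05, "dy": -2.15, "dz": 0, "turn": 0.009}, {"dx": 1.05, "dy": -2.15, "dz": 0, "turn": 0.009}, {"dx": 1.05, "dy": -2.15, "dz": 0, "turn": 0.009}, {"dx": 1.05, "dy": -2.15, "dz": 0, "turn": 0.009}, {"dx": 1.05, "dy": -2.15, "dz": 0, "turn": 0.009}, {"dx": 0, "dy": 0, "dz": 0, "turn": 0}, {"dx": 0, "dy": 0, "dz": 0, "turn": 0}]'

```text
time: 3.32
tool_pos: [0.5336, -0.118, 0.1959]
tcp_rot: [0.14, -3.137, -0.001]
wrist_force: [-0.6, 0.2, -0.2]
width: 0.589
```

```bash
python3 - <<'E'
from h import *
from scipy.spatial.transform import Rotation as Ro
snap('wrist','w2')
s=bot.read_state();M=Ro.from_rotvec(s['tcp_rot']).as_matrix()
print(s['time'],s['tool_pos'],M,s['width'],s['wrist_force'],s['q'])
i=viewer.camera_info('wrist');R=np.array(i['R']);fl=240/np.tan(np.radians(i['vertical_fov'])/2)
for X in (s['tool_pos'],s['tool_pos']+M@[0,.032,0],s['tool_pos']-M@[0,.032,0]):
    c=R@X+i['t'];print('tcp px',c[0]/c[2]*fl+i['cx'],c[1]/c[2]*fl+i['cy'])
E
```

```text
3.3667 [ 0.53325608 -0.11715987  0.19593872] [[-9.95946442e-01 -8.99390487e-02 -1.28514087e-03]
 [-8.99400927e-02  9.95946873e-01  7.79020856e-04]
 [ 1.20986764e-03  8.91448739e-04 -9.99998871e-01]] 0.5866684526143925 [ 0.53042301 -0.20975703  0.79958403] [-2.62186801e-01  2.13115437e-02  1.88032165e+00  4.43121183e-04
  1.24140263e+00 -1.92318809e+00]
tcp px 326.92114764707094 280.7004544842299
tcp px 395.8553709701595 280.73719435630505
tcp px 257.9826037400961 280.6637123094132
```

View pics/w2.png

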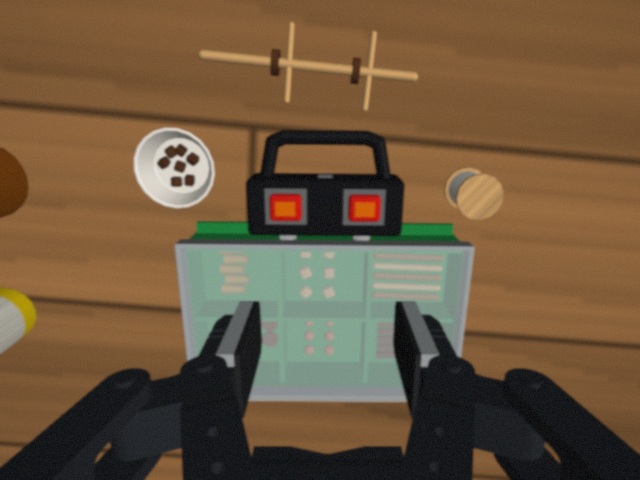

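The wrist view shows the buttons at (286,208) and (365,209). The fingertips are at about (250,302) and (405,302). I'll check the fingertip geometry with the depth image.

```bash
python3 - <<'E'
from h import *
from scipy.spatial.transform import Rotation as Ro
s=bot.read_state();M=Ro.from_rotvec(s['tcp_rot']).as_matrix();T=s['tool_pos']
a=np.load('pics/w2.npz');d=a['d']
for v in range(300,345,6):
    r=[]
    for u in list(range(212,270,6)):
        q=M.T@(pt('w2',u,v)-T)*1000; r.append('%d,%d,%d'%tuple(q) if q[2]<30 else '-')
    print(v,r)
for u,v in((286,208),(365,209)): print(pt('w2',u,v),pt('w2',u,v,.048))
c=cv2.imread('pics/w2.png')[180:380,190:460];cv2.imwrite('pics/c2.png',cv2.resize(c,None,fx=2.9,fy=2.9,interpolation=2))
E
```

```text
300 ['-', '-', '-', '-', '-', '-', '-', '-', '-', '-']
306 ['-', '-', '-', '-', '-', '10,-30,-46', '10,-28,-46', '10,-26,-46', '6,-25,-38', '-']
312 ['-', '-', '-', '-', '10,-31,-50', '10,-29,-51', '10,-27,-50', '10,-25,-50', '4,-25,-39', '-']
318 ['-', '-', '6,-36,-47', '6,-34,-47', '10,-30,-55', '10,-28,-55', '10,-26,-55', '8,-25,-52', '2,-25,-39', '-']
324 ['-', '6,-37,-52', '6,-35,-51', '10,-31,-58', '10,-29,-59', '10,-28,-59', '10,-26,-59', '6,-25,-52', '0,-25,-41', '-']
330 ['6,-38,-55', '6,-36,-55', '6,-35,-55', '10,-31,-62', '10,-29,-62', '10,-27,-63', '10,-25,-62', '4,-25,-52', '-1,-25,-41', '-']
336 ['6,-37,-59', '6,-36,-59', '10,-32,-66', '10,-30,-66', '10,-28,-66', '10,-26,-66', '8,-25,-62', '3,-25,-53', '-3,-25,-42', '-']
342 ['6,-37,-63', '6,-34,-63', '10,-31,-69', '10,-29,-69', '10,-27,-69', '10,-26,-69', '6,-25,-63', '1,-25,-54', '-6,-25,-43', '-']
[ 0.5376818  -0.15042605  0.04966693] [ 0.53810295 -0.15055659  0.048     ]
[ 0.53312465 -0.08731237  0.0485214 ] [ 0.53324862 -0.08725196  0.048     ]
```

View pics/c2.png

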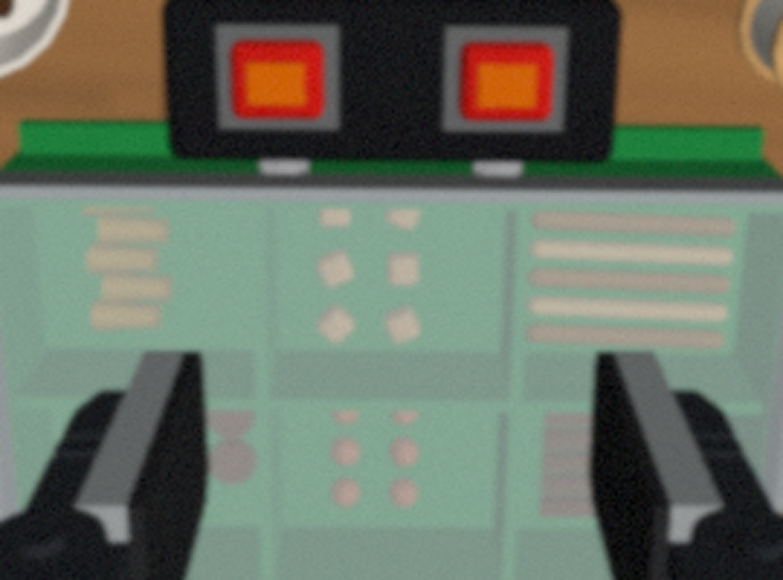

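Buttons confirmed: middle (0.535,-0.120), z 0.048. The visible fingertips lie well behind the reported TCP, so I'll descend halfway and check the tip height from the scene camera.

jog_arm --motion '[{"dx": -0.1, "dy": -0.25, "dz": -1.2, "turn": -0.01}, {"dx": 0, "dy": 0, "dz": -1.2, "turn": 0}, {"dx": 0, "dy": 0, "dz": -1.2, "turn": 0}, {"dx": 0, "dy": 0, "dz": -1.2, "turn": 0}, {"dx": 0, "dy": 0, "dz": -1.2, "turn": 0}, {"dx": 0, "dy": 0, "dz": -1.2, "turn": 0}, {"dx": 0, "dy": 0, "dz": -1.2, "turn": 0}, {"dx": 0, "dy": 0, "dz": -1.2, "turn": 0}, {"dx": 0, "dy": 0, "dz": 0, "turn": 0}, {"dx": 0, "dy": 0, "dz": 0, "turn": 0}]'

```text
time: 4.2
tool_pos: [0.5319, -0.1195, 0.0992]
tcp_rot: [0.127, -3.137, -0.001]
wrist_force: [1.6, -0.5, 0.6]
width: 0.585
```

```bash
python3 - <<'E'
from h import *
snap('scene','sc2'); snap('wrist','w3')
s=bot.read_state();print(s['time'],s['tool_pos'],s['wrist_force'])
a=cv2.imread('pics/sc2.png')[140:300,190:350];a=cv2.resize(a,(560,560),interpolation=2)
b=cv2.resize(cv2.imread('pics/w3.png')[120:400,180:480],(240*300//280,240),interpolation=3)
cv2.imwrite('pics/c3.png',a)
E
```

```text
4.3 [ 0.53328795 -0.11990709  0.10095381] [-0.19246783 -0.65630985 -0.71992021]
```

View pics/c3.png

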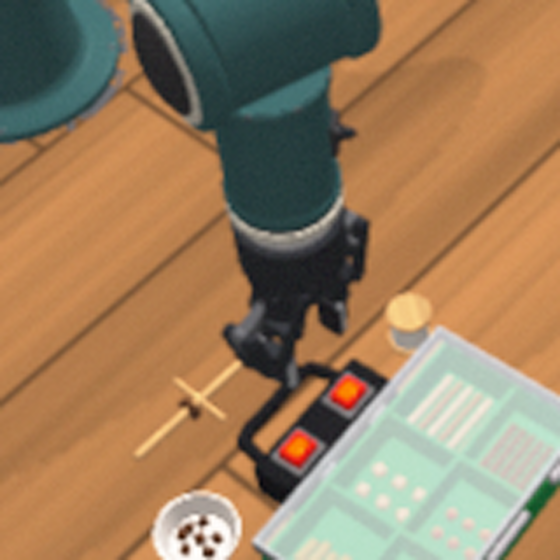

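The crop shows the gripper above the housing, with fingertips at crop (292,383) and (338,328).

```bash
python3 - <<'E'
from h import *
for u,v in((292,383),(290,376),(286,370),(338,328),(338,322),(336,316)): print(pt('sc2',190+u/3.5,140+v/3.5).round(3))
a=np.load('pics/w3.npz')
# lowest world z of finger pixels (near depth) in wrist view
s=bot.read_state()
L=[(pt('w3',u,v)) for v in range(290,345,3) for u in range(200,300,3) if 0.02<a['d'][v,u]<0.2]
L=np.array(L);print(len(L)); k=np.argsort(L[:,2])[:8];print(L[k].round(3))
E
```

```text
[ 0.543 -0.151  0.144]
[ 0.543 -0.152  0.155]
[ 0.542 -0.154  0.165]
[ 0.537 -0.095  0.147]
[ 0.536 -0.093  0.152]
[ 0.536 -0.094  0.161]
211
[[ 0.528 -0.145  0.138]
 [ 0.529 -0.145  0.139]
 [ 0.531 -0.145  0.14 ]
 [ 0.532 -0.145  0.141]
 [ 0.534 -0.145  0.141]
 [ 0.533 -0.145  0.141]
 [ 0.535 -0.144  0.141]
 [ 0.536 -0.144  0.141]]
```

Both cameras agree that the tips are about 38 mm higher than the reported TCP. Before descending I need to know where the gripper body lies relative to them.

```bash
python3 - <<'E'
from h import *
from scipy.spatial.transform import Rotation as Ro
s=bot.read_state();M=Ro.from_rotvec(s['tcp_rot']).as_matrix();T=s['tool_pos']
for v in (440,450,460,470,478): print(v,[str((M.T@(pt('w3',u,v)-T)*1000).round().astype(int)) for u in (40,120,200,230,270,325,380)])
for v in (345,370,395,420): print(v,[str((M.T@(pt('w3',u,v)-T)*1000).round().astype(int)) for u in (140,170,200,215,230,240)])
print(bot.read_state()['q'])
E
```

```text
440 ['[  12  -59 -108]', '[  0 -51 -95]', '[  17  -24 -113]', '[  17  -18 -113]', '[-130  -37   41]', '[-131   -1   42]', '[-130   35   41]']
450 ['[  12  -58 -111]', '[ -4 -51 -95]', '[  17  -24 -115]', '[  17  -18 -116]', '[  10  -12 -108]', '[-139   -1   42]', '[  10   11 -108]']
460 ['[  12  -56 -113]', '[ -7 -52 -94]', '[  17  -23 -118]', '[  17  -17 -118]', '[  11  -11 -112]', '[  11    0 -112]', '[  11   11 -112]']
470 ['[  12  -54 -115]', '[ -7 -51 -97]', '[  17  -22 -120]', '[  17  -17 -120]', '[  11  -11 -114]', '[  11    0 -114]', '[  11   11 -114]']
478 ['[  12  -53 -117]', '[  -7  -50 -100]', '[  17  -22 -121]', '[  17  -16 -122]', '[  11  -11 -116]', '[  11    0 -116]', '[  11   10 -116]']
345 ['[ -59 -112   41]', '[-59 -94  41]', '[-59 -76  42]', '[  7 -34 -64]', '[ 11 -28 -71]', '[ 12 -25 -71]']
370 ['[ 12 -49 -84]', '[-77 -96  41]', '[ 13 -33 -85]', '[ 12 -29 -84]', '[  7 -27 -77]', '[  6 -25 -75]']
395 ['[ 11 -45 -93]', '[  7 -40 -88]', '[ 12 -30 -94]', '[ 13 -26 -94]', '[ 13 -23 -94]', '[ -2 -25 -75]']
420 ['[  5 -46 -94]', '[  2 -40 -91]', '[  17  -26 -108]', '[  17  -23 -108]', '[  17  -19 -108]', '[  17  -18 -108]']
[-2.66727477e-01  1.02235735e-01  1.97865203e+00 -1.52072787e-05
  1.05981044e+00 -1.91863721e+00]
```

The palm lies about 70 mm above the tips, matching the given geometry, so the tip z is about the reported z + 38 mm. I expect contact near a reported z of 0.010. I'll descend in stages and watch the force.

jog_arm --motion '[{"dx": 0, "dy": 0, "dz": -1.2, "turn": 0}, {"dx": 0, "dy": 0, "dz": -1.2, "turn": 0}, {"dx": 0, "dy": 0, "dz": -1.2, "turn": 0}, {"dx": 0, "dy": 0, "dz": -1.0, "turn": 0}, {"dx": 0, "dy": 0, "dz": 0, "turn": 0}, {"dx": 0, "dy": 0, "dz": 0, "turn": 0}]'

```text
time: 4.8
tool_pos: [0.5314, -0.1194, 0.0529]
tcp_rot: [0.127, -3.136, -0.001]
wrist_force: [-0.6, 0.0, 0.9]
width: 0.584
```

```bash
python3 - <<'E'
from h import *
snap('wrist','w4');snap('scene','sc4')
s=bot.read_state();print(s['time'],s['tool_pos'],s['wrist_force'],s['width'])
a=np.load('pics/w4.npz')
L=np.array([(pt('w4',u,v)) for v in range(280,345,2) for u in range(200,300,2) if 0.02<a['d'][v,u]<0.18])
k=np.argsort(L[:,2])[:4];print(L[k].round(3))
a=cv2.imread('pics/w4.png')[140:440,130:530];cv2.imwrite('pics/c4.png',cv2.resize(a,(800,600),interpolation=2))
E
```

```text
4.9 [ 0.53293725 -0.11978674  0.0545243 ] [-0.21440213 -0.35141845  0.5661191 ] 0.583032170001348
[[ 0.528 -0.145  0.092]
 [ 0.527 -0.145  0.092]
 [ 0.527 -0.145  0.092]
 [ 0.53  -0.144  0.092]]
```

View pics/c4.png

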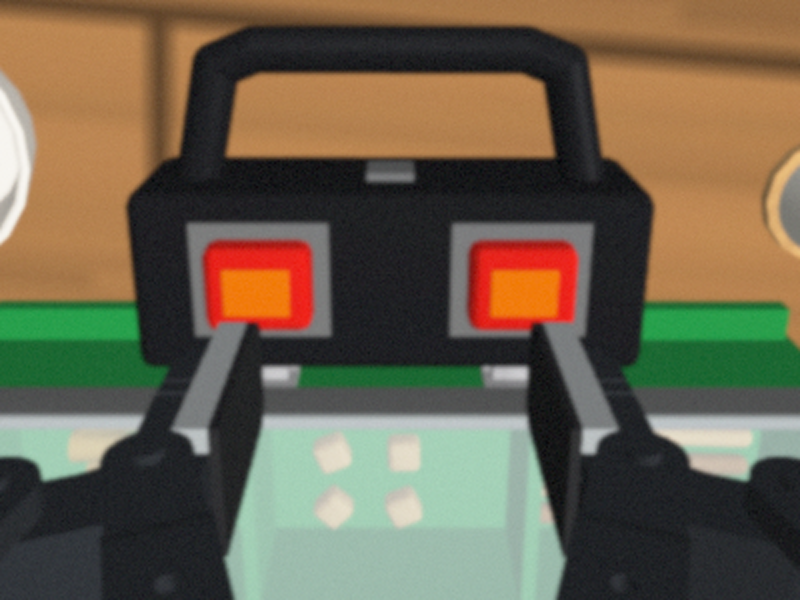

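The tips measure z 0.092 at a reported 0.0545, so the offset holds and nothing is touching yet. In the crop the fingers straddle the button pair symmetrically: buttons at (259,285) and (524,285), inner finger edges at 260 and 530. One last check of the button middles, then I go down.

```bash
python3 - <<'E'
from h import *
for u,v in((256,293),(525,293)): print(pt('w4',130+u/2,140+v/2,.048),pt('w4',130+u/2,140+v/2)[2])
E
```

```text
[ 0.53925196 -0.15181906  0.048     ] 0.04907144963569135
[ 0.53401649 -0.08759052  0.048     ] 0.04914721520648352
```

jog_arm --motion '[{"dx": 0, "dy": 0, "dz": -1.0, "turn": 0}, {"dx": 0, "dy": 0, "dz": -1.0, "turn": 0}, {"dx": 0, "dy": 0, "dz": -0.8, "turn": 0}, {"dx": 0, "dy": 0, "dz": -0.5, "turn": 0}, {"dx": 0, "dy": 0, "dz": 0, "turn": 0}, {"dx": 0, "dy": 0, "dz": 0, "turn": 0}]'

```text
time: 5.4
tool_pos: [0.5321, -0.1195, 0.0207]
tcp_rot: [0.127, -3.138, -0.001]
wrist_force: [-0.4, -0.2, -0.1]
width: 0.583
```

jog_arm --motion '[{"dx": 0.1, "dy": 0, "dz": -0.4, "turn": 0}, {"dx": 0, "dy": 0, "dz": -0.4, "turn": 0}, {"dx": 0, "dy": 0, "dz": 0, "turn": 0}]'

```text
time: 5.65
tool_pos: [0.5334, -0.1196, 0.0129]
tcp_rot: [0.128, -3.138, -0.0]
wrist_force: [-1.0, 0.2, -0.3]
width: 0.583
```

jog_arm --motion '[{"dx": 0, "dy": 0, "dz": -0.2, "turn": 0}, {"dx": 0, "dy": 0, "dz": 0, "turn": 0}]'

```text
time: 5.82
tool_pos: [0.5336, -0.1197, 0.0112]
tcp_rot: [0.127, -3.139, -0.0]
wrist_force: [0.4, -1.2, -0.7]
width: 0.584
```

jog_arm --motion '[{"dx": 0, "dy": 0, "dz": -0.2, "turn": 0}, {"dx": 0, "dy": 0, "dz": 0, "turn": 0}]'

```text
time: 5.98
tool_pos: [0.5341, -0.1198, 0.0098]
tcp_rot: [-0.127, 3.138, -0.0]
wrist_force: [-0.1, -0.2, 1.6]
width: 0.59
```

jog_arm --motion '[{"dx": 0, "dy": 0, "dz": -0.2, "turn": 0}, {"dx": 0, "dy": 0, "dz": 0, "turn": 0}]'

```text
time: 6.15
tool_pos: [0.5341, -0.1198, 0.008]
tcp_rot: [-0.127, 3.138, -0.0]
wrist_force: [-2.2, 0.7, 3.5]
width: 0.584
```

jog_arm --motion '[{"dx": 0, "dy": 0, "dz": -0.2, "turn": 0}, {"dx": 0, "dy": 0, "dz": 0, "turn": 0}]'

```text
time: 6.32
tool_pos: [0.5341, -0.1198, 0.0062]
tcp_rot: [-0.128, 3.138, -0.0]
wrist_force: [-2.5, -0.0, 7.3]
width: 0.587
```

The force follows the two springs, at about 3.6 N and 3.6 mm each. Pressing a little more, then holding.

jog_arm --motion '[{"dx": 0, "dy": 0, "dz": -0.2, "turn": 0}, {"dx": 0, "dy": 0, "dz": 0, "turn": 0}, {"dx": 0, "dy": 0, "dz": 0, "turn": 0}, {"dx": 0, "dy": 0, "dz": 0, "turn": 0}]'

```text
time: 6.65
tool_pos: [0.5342, -0.1198, 0.0048]
tcp_rot: [-0.127, 3.138, -0.0]
wrist_force: [-3.3, -0.2, 8.9]
width: 0.585
```

```bash
python3 - <<'E'
from h import *
snap('scene','sc5')
s=bot.read_state();print(s['time'],s['tool_pos'],s['wrist_force'])
a=np.load('pics/sc5.npz')['d'];b=np.load('pics/sc0.npz')['d']
for u,v in((265,297),(270,293),(275,288),(292,262),(300,252),(305,246),(312,239)): print(u,v,pt('sc5',u,v).round(3),pt('sc0',u,v).round(3))
E
```

```text
6.7 [ 0.53412936 -0.1198149   0.00474341] [-2.29798024  0.28236898  9.45101229]
265 297 [ 0.578 -0.234  0.045] [ 0.581 -0.236  0.052]
270 293 [ 0.59  -0.224  0.069] [ 0.586 -0.221  0.059]
275 288 [ 0.59  -0.206  0.069] [ 0.586 -0.202  0.059]
292 262 [ 0.571 -0.118  0.067] [ 0.568 -0.115  0.061]
300 252 [ 0.567 -0.081  0.069] [ 0.563 -0.077  0.06 ]
305 246 [ 0.564 -0.057  0.069] [ 0.56  -0.053  0.06 ]
312 239 [ 0.564 -0.027  0.069] [ 0.56  -0.022  0.059]
```

The lid is up about 9 mm already. I'll hold for another half second or so.

jog_arm --motion '[{"dx": 0, "dy": 0, "dz": 0, "turn": 0}, {"dx": 0, "dy": 0, "dz": 0, "turn": 0}, {"dx": 0, "dy": 0, "dz": 0, "turn": 0}, {"dx": 0, "dy": 0, "dz": 0, "turn": 0}, {"dx": 0, "dy": 0, "dz": 0, "turn": 0}, {"dx": 0, "dy": 0, "dz": 0, "turn": 0}]'

```text
time: 7.2
tool_pos: [0.5341, -0.1198, 0.0047]
tcp_rot: [-0.128, 3.138, -0.0]
wrist_force: [-3.4, 0.4, 8.8]
width: 0.588
```

```bash
python3 - <<'E'
from h import *
snap('scene','sc6')
s=bot.read_state();print(s['time'],s['tool_pos'],s['wrist_force'])
# lid angle: fit plane to lid pixels -> slope
a=np.load('pics/sc6.npz')
for u,v in((270,290),(275,285),(305,243),(312,235),(318,228),(290,325),(300,330),(350,265)): print(u,v,pt('sc6',u,v).round(3))
E
```

```text
7.25 [ 0.53412192 -0.11983602  0.00476797] [-4.08529355  0.06785868  9.35369053]
270 290 [ 0.589 -0.221  0.08 ]
275 285 [ 0.588 -0.202  0.079]
305 243 [ 0.563 -0.055  0.081]
312 235 [ 0.561 -0.023  0.082]
318 228 [0.522 0.048 0.002]
290 325 [ 0.667 -0.238 -0.   ]
300 330 [ 0.697 -0.232  0.001]
350 265 [ 0.696 -0.021  0.061]
```

The front edge is up about 22 mm (0.14 rad or more) with both buttons still down. Letting go: up and back from the lid.

jog_arm --motion '[{"dx": 0, "dy": 0, "dz": 0.6, "turn": 0}, {"dx": -0.2, "dy": 0, "dz": 1.5, "turn": 0}, {"dx": -1.0, "dy": 0, "dz": 2.0, "turn": 0}, {"dx": -1.0, "dy": 0, "dz": 2.0, "turn": 0}, {"dx": -1.0, "dy": 0, "dz": 2.0, "turn": 0}, {"dx": -1.0, "dy": 0, "dz": 2.0, "turn": 0}, {"dx": -1.0, "dy": 0, "dz": 2.0, "turn": 0}, {"dx": -1.0, "dy": 0, "dz": 2.0, "turn": 0}, {"dx": -1.0, "dy": 0, "dz": 2.0, "turn": 0}, {"dx": -1.0, "dy": 0, "dz": 2.0, "turn": 0}, {"dx": -0.5, "dy": 0, "dz": 1.0, "turn": 0}, {"dx": 0, "dy": 0, "dz": 0, "turn": 0}]'

```text
time: 8.25
tool_pos: [0.4479, -0.1203, 0.1972]
tcp_rot: [-0.127, 3.134, -0.003]
wrist_force: [0.5, 0.1, 0.6]
width: 0.584
```

jog_arm --motion '[{"dx": 0, "dy": 0, "dz": 0, "turn": 0}, {"dx": 0, "dy": 0, "dz": 0, "turn": 0}, {"dx": 0, "dy": 0, "dz": 0, "turn": 0}, {"dx": 0, "dy": 0, "dz": 0, "turn": 0}, {"dx": 0, "dy": 0, "dz": 0, "turn": 0}, {"dx": 0, "dy": 0, "dz": 0, "turn": 0}, {"dx": 0, "dy": 0, "dz": 0, "turn": 0}, {"dx": 0, "dy": 0, "dz": 0, "turn": 0}, {"dx": 0, "dy": 0, "dz": 0, "turn": 0}, {"dx": 0, "dy": 0, "dz": 0, "turn": 0}, {"dx": 0, "dy": 0, "dz": 0, "turn": 0}, {"dx": 0, "dy": 0, "dz": 0, "turn": 0}]'

```text
time: 9.25
tool_pos: [0.4468, -0.1197, 0.1945]
tcp_rot: [-0.127, 3.139, -0.0]
wrist_force: [-0.4, -0.4, 0.6]
width: 0.59
```

```bash
python3 - <<'E'
from h import *
for i in range(110): viewer.read_camera('top')
s=bot.read_state();print(s['time'],s['tool_pos'],s['wrist_force'])
E
```

```text
14.75 [ 0.44670303 -0.1197172   0.19446771] [-0.01991198 -0.20086282  0.34836345]
```

Waiting for the lid, at a safe distance.

jog_arm --motion '[{"dx": 0, "dy": 0, "dz": 0, "turn": 0}, {"dx": 0, "dy": 0, "dz": 0, "turn": 0}, {"dx": 0, "dy": 0, "dz": 0, "turn": 0}, {"dx": 0, "dy": 0, "dz": 0, "turn": 0}, {"dx": 0, "dy": 0, "dz": 0, "turn": 0}, {"dx": 0, "dy": 0, "dz": 0, "turn": 0}, {"dx": 0, "dy": 0, "dz": 0, "turn": 0}, {"dx": 0, "dy": 0, "dz": 0, "turn": 0}, {"dx": 0, "dy": 0, "dz": 0, "turn": 0}, {"dx": 0, "dy": 0, "dz": 0, "turn": 0}, {"dx": 0, "dy": 0, "dz": 0, "turn": 0}, {"dx": 0, "dy": 0, "dz": 0, "turn": 0}]'

```text
time: 15.75
tool_pos: [0.4467, -0.1197, 0.1945]
tcp_rot: [0.128, -3.139, 0.0]
wrist_force: [0.7, -0.4, 0.1]
width: 0.584
```

jog_arm --motion '[{"dx": 0, "dy": 0, "dz": 0, "turn": 0}, {"dx": 0, "dy": 0, "dz": 0, "turn": 0}, {"dx": 0, "dy": 0, "dz": 0, "turn": 0}, {"dx": 0, "dy": 0, "dz": 0, "turn": 0}, {"dx": 0, "dy": 0, "dz": 0, "turn": 0}, {"dx": 0, "dy": 0, "dz": 0, "turn": 0}, {"dx": 0, "dy": 0, "dz": 0, "turn": 0}, {"dx": 0, "dy": 0, "dz": 0, "turn": 0}, {"dx": 0, "dy": 0, "dz": 0, "turn": 0}, {"dx": 0, "dy": 0, "dz": 0, "turn": 0}, {"dx": 0, "dy": 0, "dz": 0, "turn": 0}, {"dx": 0, "dy": 0, "dz": 0, "turn": 0}]'

```text
time: 16.75
tool_pos: [0.4467, -0.1197, 0.1945]
tcp_rot: [0.128, -3.139, 0.0]
wrist_force: [0.2, 0.2, 0.8]
width: 0.584
```

jog_arm --motion '[{"dx": 0, "dy": 0, "dz": 0, "turn": 0}, {"dx": 0, "dy": 0, "dz": 0, "turn": 0}, {"dx": 0, "dy": 0, "dz": 0, "turn": 0}, {"dx": 0, "dy": 0, "dz": 0, "turn": 0}, {"dx": 0, "dy": 0, "dz": 0, "turn": 0}, {"dx": 0, "dy": 0, "dz": 0, "turn": 0}, {"dx": 0, "dy": 0, "dz": 0, "turn": 0}, {"dx": 0, "dy": 0, "dz": 0, "turn": 0}, {"dx": 0, "dy": 0, "dz": 0, "turn": 0}, {"dx": 0, "dy": 0, "dz": 0, "turn": 0}, {"dx": 0, "dy": 0, "dz": 0, "turn": 0}, {"dx": 0, "dy": 0, "dz": 0, "turn": 0}]'

```text
time: 17.75
tool_pos: [0.4467, -0.1197, 0.1945]
tcp_rot: [-0.128, 3.139, -0.0]
wrist_force: [0.2, -0.9, -0.2]
width: 0.589
```

jog_arm --motion '[{"dx": 0, "dy": 0, "dz": 0, "turn": 0}, {"dx": 0, "dy": 0, "dz": 0, "turn": 0}, {"dx": 0, "dy": 0, "dz": 0, "turn": 0}, {"dx": 0, "dy": 0, "dz": 0, "turn": 0}, {"dx": 0, "dy": 0, "dz": 0, "turn": 0}, {"dx": 0, "dy": 0, "dz": 0, "turn": 0}, {"dx": 0, "dy": 0, "dz": 0, "turn": 0}, {"dx": 0, "dy": 0, "dz": 0, "turn": 0}, {"dx": 0, "dy": 0, "dz": 0, "turn": 0}, {"dx": 0, "dy": 0, "dz": 0, "turn": 0}, {"dx": 0, "dy": 0, "dz": 0, "turn": 0}, {"dx": 0, "dy": 0, "dz": 0, "turn": 0}]'

```text
time: 18.75
tool_pos: [0.4467, -0.1197, 0.1945]
tcp_rot: [-0.128, 3.139, -0.0]
wrist_force: [0.1, -0.4, -0.8]
width: 0.586
```

```bash
python3 - <<'E'
from h import *
snap('scene','e1'); [viewer.read_camera('top') for i in range(20)]; snap('scene','e2'); snap('wrist','ew')
a,b=np.load('pics/e1.npz')['d'],np.load('pics/e2.npz')['d']
print(bot.read_state()['time'],'depth px changed >8mm',(abs(a-b)[150:350,220:420]>.008).sum())
p=cv2.imread('pics/e2.png')[180:340,230:390];w=cv2.imread('pics/ew.png')
cv2.imwrite('pics/e3.png',np.hstack([cv2.resize(p,(400,400),interpolation=2),cv2.copyMakeBorder(cv2.resize(w,(400,300)),0,100,0,0,0)]))
E
```

```text
19.9 depth px changed >8mm 1533
```

View pics/e3.png

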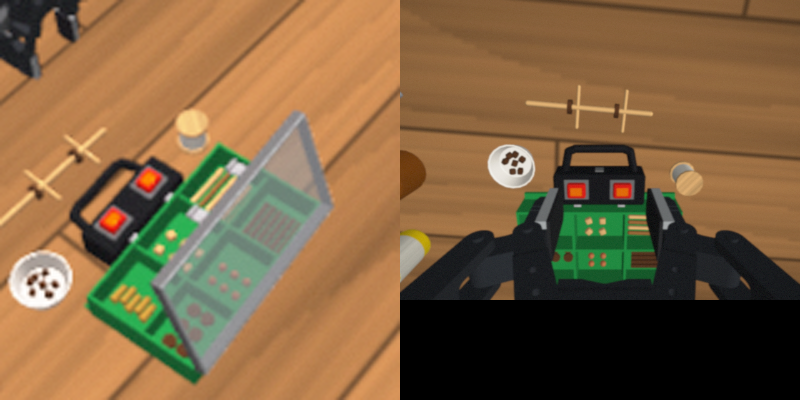

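The lid stands well up, and the buttons, spool, dish and mast all look unmoved. I'll wait a few seconds more and check the angle, stillness and case position in numbers.

jog_arm --motion '[{"dx": 0, "dy": 0, "dz": 0, "turn": 0}, {"dx": 0, "dy": 0, "dz": 0, "turn": 0}, {"dx": 0, "dy": 0, "dz": 0, "turn": 0}, {"dx": 0, "dy": 0, "dz": 0, "turn": 0}, {"dx": 0, "dy": 0, "dz": 0, "turn": 0}, {"dx": 0, "dy": 0, "dz": 0, "turn": 0}, {"dx": 0, "dy": 0, "dz": 0, "turn": 0}, {"dx": 0, "dy": 0, "dz": 0, "turn": 0}, {"dx": 0, "dy": 0, "dz": 0, "turn": 0}, {"dx": 0, "dy": 0, "dz": 0, "turn": 0}, {"dx": 0, "dy": 0, "dz": 0, "turn": 0}, {"dx": 0, "dy": 0, "dz": 0, "turn": 0}]'

```text
time: 20.9
tool_pos: [0.4467, -0.1197, 0.1945]
tcp_rot: [0.128, -3.139, -0.0]
wrist_force: [-0.2, 0.0, 0.5]
width: 0.586
```

jog_arm --motion '[{"dx": 0, "dy": 0, "dz": 0, "turn": 0}, {"dx": 0, "dy": 0, "dz": 0, "turn": 0}, {"dx": 0, "dy": 0, "dz": 0, "turn": 0}, {"dx": 0, "dy": 0, "dz": 0, "turn": 0}, {"dx": 0, "dy": 0, "dz": 0, "turn": 0}, {"dx": 0, "dy": 0, "dz": 0, "turn": 0}, {"dx": 0, "dy": 0, "dz": 0, "turn": 0}, {"dx": 0, "dy": 0, "dz": 0, "turn": 0}, {"dx": 0, "dy": 0, "dz": 0, "turn": 0}, {"dx": 0, "dy": 0, "dz": 0, "turn": 0}, {"dx": 0, "dy": 0, "dz": 0, "turn": 0}, {"dx": 0, "dy": 0, "dz": 0, "turn": 0}]'

```text
time: 21.9
tool_pos: [0.4467, -0.1197, 0.1945]
tcp_rot: [0.127, -3.139, 0.0]
wrist_force: [0.2, 0.2, 0.4]
width: 0.586
```

jog_arm --motion '[{"dx": 0, "dy": 0, "dz": 0, "turn": 0}, {"dx": 0, "dy": 0, "dz": 0, "turn": 0}, {"dx": 0, "dy": 0, "dz": 0, "turn": 0}, {"dx": 0, "dy": 0, "dz": 0, "turn": 0}, {"dx": 0, "dy": 0, "dz": 0, "turn": 0}, {"dx": 0, "dy": 0, "dz": 0, "turn": 0}, {"dx": 0, "dy": 0, "dz": 0, "turn": 0}, {"dx": 0, "dy": 0, "dz": 0, "turn": 0}, {"dx": 0, "dy": 0, "dz": 0, "turn": 0}, {"dx": 0, "dy": 0, "dz": 0, "turn": 0}, {"dx": 0, "dy": 0, "dz": 0, "turn": 0}, {"dx": 0, "dy": 0, "dz": 0, "turn": 0}]'

```text
time: 22.9
tool_pos: [0.4467, -0.1197, 0.1945]
tcp_rot: [-0.128, 3.139, -0.0]
wrist_force: [-0.1, -0.3, -0.7]
width: 0.584
```

```bash
python3 - <<'E'
from h import *
snap('scene','f1'); [viewer.read_camera('top') for i in range(20)]; snap('scene','f2')
g=lambda n:np.load(f'pics/{n}.npz')['p'].astype(int)[200:340,255:390]
for x,y in (('e1','e2'),('e2','f1'),('f1','f2')): print(x,y,'px differing >60:',(abs(g(x)-g(y)).sum(2)>60).sum())
for f in('e2','f2'):
  a=np.load(f'pics/{f}.npz')
  Z=[pt(f,u,v) for v in range(215,305) for u in range(285,372)]
  Z=np.array([q for q in Z if .15<q[2]<.3 and -.25<q[1]<.03 and q[0]>.6]); print(f,len(Z),np.percentile(Z[:,2],[50,90,98]).round(3))
  # lid-rim plane angle
  H=np.array([.5366,-.1197])+.179*np.array([np.cos(.08),np.sin(.08)])
  q=Z[Z[:,2]>np.percentile(Z[:,2],80)]; xx=(q[:,:2]-H)@[np.cos(.08),np.sin(.08)]
  print('tilt',np.median(np.arctan2(q[:,2]-.044,-xx)))
for f in('sc0','f2'):
  p=np.load(f'pics/{f}.npz')['p'].astype(int);m=((p[:,:,0]>190)&(p[:,:,1]<140)&(p[:,:,2]<70)).astype(np.uint8);k=np.zeros_like(m);k[245:280,266:300]=1
  n,l,s,c=cv2.connectedComponentsWithStats(m*k)
  for i in range(1,n):
    if s[i,4]>20: print(f,s[i,4],c[i].round(1),pt(f,*c[i]).round(4))
E
```

```text
e1 e2 px differing >60: 0
e2 f1 px differing >60: 0
f1 f2 px differing >60: 0
e2 1534 [0.182 0.192 0.193]
tilt 1.3119555625390134
f2 1547 [0.181 0.192 0.193]
tilt 1.311683803165583
sc0 50 [289.  251.3] [ 0.5327 -0.0907  0.0496]
sc0 52 [274.6 267.6] [ 0.5374 -0.1542  0.0487]
f2 49 [289.  251.5] [ 0.5326 -0.0906  0.0485]
f2 50 [274.5 267.6] [ 0.5369 -0.1542  0.0478]
```

```bash
python3 -c "
from workcell import bot
print(bot.finish_job())"
```

```text
the job is handed in; nothing more can be done
None
```

The case is open, and I handed the job in at about 24 s. I pressed both red buttons down together with the fingertips and held them until the lid's front edge had risen about 22 mm by itself. Then I drew the arm up and back and waited for the lid.

**Last checks:**
- **Lid:** its front edge stands at z = 0.193 m, the height expected when fully open. The pictures showed no change over the last 4 s.
- **Buttons and case:** both button tops are back at about 48 mm, and the case is within about 1 mm of where it started.
- **Other things:** the spool, dish and mast looked undisturbed. I did not measure them or the glue, varnish, hammer and ship again after the press.
- **Arm:** it stands clear with no contact force on the wrist.

**What failed or disagreed:**
- **Reported height:** the reported tool height was about 38 mm lower than the fingertips seen by both the scene and wrist cameras. I relied on the cameras and the contact force for the press, and contact came where they predicted.
- **Refused moves:** the first three move calls were refused, apparently because the rows left out zero values, and nothing moved.
- **Depth comparison:** one comparison of two depth images of the open lid showed many changed pixels. I took this as noise at the edges, since the colour pictures were identical.

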